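# Shut the chiller drawer and hold its hood open at 45 degrees

### The job

The rack drawer of the small bench chiller has just been loaded: with the hood still down, push the drawer fully home without slamming it. Then lift the hinged hood to 45 degrees from its closed position and finish while still holding it steadily there, so a colleague can reach the bottles inside; it falls shut if let go, so do not release it at the end. Leave the bottle, jar and beaker beside the chiller where they stand.

Things in the scene. Friction and masses are not known exactly. Their poses are not given: they have to be found in the camera images.
- chiller: Bench chiller, grey, fixed to the bench. Origin: centre of its underside, on the bench; x axis points from its front (drawer side, facing the robot) to its back, y to its left, z up. Plinth 200 deep (x -100 to +100) x 240 wide x 75 mm high with the drawer in its front; on it a chamber 150 deep (x -50 to +100) x 240 wide, rim 150 mm above the bench, so that the chamber front is set back 50 mm from the plinth front. The hood lies on the rim.
- drawer (a joint): How far the drawer stands out, m: 0 is fully home (a hard stop), at most 0.09. It slides along the chiller's x axis (out towards the robot), takes about 2 N to move and stays where it is left.
- drawer_front (a point): Centre of the outer face of the drawer's front panel, 37 mm above the bench. The panel is flat, upright, square to the chiller's x axis, 212 mm wide, 56 mm high (9 to 65 mm above the bench); its face is flush with the plinth front (x = -100 mm in the chiller's frame) when the drawer is home. The tray behind it carries low white vial racks.
- hood (a joint): Opening angle of the hood, rad: 0 closed (level, on the rim), grows as its front edge goes up; 0.785 is 45 degrees; stop at 1.4. It swings freely and falls shut from any angle. About 0.45 kg (0.3 to 0.6).
- hood_hinge (a point): Middle of the hood's hinge line, along the chiller's y axis at the back of the chamber: 100 mm behind the chiller's origin and 150 mm above the bench.
- hood_handle (a point): Middle of the hood's steel bar handle: a round bar 12 mm thick, 110 mm long between its posts, parallel to the hinge line. Hood closed, it lies 125 mm in front of the hinge line and 45 mm above it (195 mm above the bench), with 29 mm free between the bar and the flat white hood plate (150 deep x 240 wide x 10 mm thick) below; the plate's front edge is 25 mm in front of the bar. It turns with the hood about the hinge.
- washbottle_mid (a point): Bystander: white plastic bottle 72 mm across, 170 mm high, standing loose on the bench beside the chiller; the point is on its axis, half-way up.
- jar_mid (a point): Bystander: amber jar 68 mm across, 90 mm high, standing loose beside the chiller; the point is on its axis, half-way up.
- beaker_mid (a point): Bystander: glass beaker 70 mm across, 90 mm high, standing loose beside the chiller; the point is on its axis, half-way up.

How it is judged:
By the outcome, as a careful person would: the job done as asked, in the order asked, and still so for the second after the job is handed in, while the arm keeps its last pose, push and grip.
It also fails if it takes over 48 s, if anything falls off the work surface, if the arm or the gripper's body presses on something with over 40 N, if the wrist force passes 120 N, or if a joint passes its speed limit or range.

### The arm

A 6-joint arm with a two-finger parallel gripper is mounted at the origin on the work surface. World frame = base frame: x ahead of the robot, y to its left, z up, the work surface at z = 0. Lengths are in mm, angles in rad, forces in N, time in s.
With the tool pointing down it reaches from about 325 to 900 mm from the base axis. Payload 6.1 kg.
Tool frame: the origin (TCP) lies on the centre line of the jaws, within the pads' length; the fingertips stand 14 mm ahead of it and the grasp point (between the pads) lies 5 mm behind it (env.finger_overhang is the distance from the TCP to the fingertips, in mm); z points along the fingers, y is the line along which they close (so a half turn about z gives the same grasp; the last joint's range is limited). The gripper opens to 85 mm and grips with 20 to 120 N. Pads are 22 mm wide; open, the fingers measure 114 mm over their backs; the gripper's body (76 mm by 85 mm) begins 54 mm behind the grasp point. The pads swing forward as they close: fully open they stand 13 mm farther back than shut.
Start: joints at [-1.231, 0.22, 1.526, -0, 1.395, -0.126], TCP at [280.703, -558.41, 245.3] pointing down, gripper open.
Joint ranges: [-2.98, 2.98], [-0.91, 2.08], [0.09, 2.57], [-1.24, 4.39], [0.2, 2.65], [-2.68, 2.68]. Speed limits (rad/s): [2.57, 2.57, 3.01, 3.14, 3.14, 3.14].

### API

Orientations are given as a rotation vector (axis times angle).
In Python, from rig import env gives the robot as it stands.
- The arm moves only by the tool apply_moves, never from a script. Its argument "plan" is a list of rows, each an object of numbers: "fingers": the finger opening in mm, from 0 to 85.4; "tx", "ty", "tz": the shift along the tool's x, y, z in mm; "twist": the turn about the tool's z in rad. A call has 1 to 20 rows; each row shifts and turns the commanded pose from where the row before left it, along the tool's axes as they then stand; what a row does not reach is not made up. A row lasts 1/10 s, in which the tool goes at most 50 mm and 8.59 degrees, less where a joint would pass 70% of its speed; a pose out of reach is approached as far as the arm can. A call is refused whole if a number of a shift passes 50 or a number of a turn 0.15, either way. A call with a gripper value outside its range is refused whole. The fingers move at their own pace and stop on an object; "newtons" is the grip in N (left out, the last holds). Time passes only in rows, so rows that do not move let the fingers close. It gives the time, the measured TCP pose, the force, the opening and the grip force at its end, in the units of the state.
- env.sense(): the state, without advancing time (a new reading comes with each control period).
- env.grab_frame(name): name is "scene" or "top" or "wrist"; returns the picture (400x640x3 uint8, red, green, blue); there is no depth.
- env.get_calibration(name): a dict with "fx", "fy", "cx", "cy" (pixels), "pose" (4x4, takes a point from camera to world coordinates). Camera axes: x right, y down, z forward; pixel columns grow to the right and rows downward; lengths in mm; the calibration is good to about 2 mm. The wrist camera is an equidistant fisheye: a pixel r from the principal point sees the ray r / f radians off the axis. A picture is of the moment at which its call begins: read the wrist's pose just before it. get_calibration takes no time and is no camera call; for the wrist camera it gives the pose at the moment of the call.
- env.hand_in(): hands the job in; it is judged then, once.
The state is a dict: "time_s": time; "joint_pos": joint angles; "dq": joint speeds; "effort": joint torques, N m; "position": TCP position; "orientation": TCP orientation; "wrist_force": force on the tool from outside, world axes, zero at the start; "wrist_torque": the same for the moment, N m; "finger_gap": opening from 0.0 (shut) to 1.0 (fully open); "grip_force": force on a finger pad.
Only numpy, scipy, OpenCV 4.12 (cv2) and the standard library are available. Lean on these libraries where they do the work, as an engineer would, in place of code of your own. Each camera call takes 0.05 s, during which the arm holds its last target. There are 200 camera calls.

## Working session

There is one attempt and no reset: what is moved stays moved. The work goes in short steps, Python scripts to look and compute and a tool call to move; the robot and the scene stay as the last step left them, time stands still between calls to the robot, and variables do not carry over. Pictures are saved under pics/ and viewed, at most 10 in all, crops included, and the job is handed in when it is done.

Besides the shell and the picture viewer there is one more tool, called after "Emit:" as name([rows], argument=value, ...), one row to a line, values as JSON. apply_moves: Moves the arm, as the interface text tells. Its arguments: {"type":"object","properties":{"plan":{"type":"array"},"newtons":{"type":"number"}},"required":["plan"]}

```bash
mkdir -p pics && python3 - <<'E'
from rig import env
import cv2,numpy as np
for n in("scene","top"):
    f=env.grab_frame(n); cv2.imwrite(f"pics/{n}0.png",f[:,:,::-1])
    c=env.get_calibration(n); print(n,[round(c[k],1) for k in("fx","fy","cx","cy")]); print(np.round(c["pose"],3))
s=env.sense(); print({k:np.round(v,3) for k,v in s.items()}, env.finger_overhang)
E
```

```text
scene [403.5, 403.5, 322.4, 201.3]
[[-9.90000e-01 -1.13000e-01  8.70000e-02  5.25608e+02]
 [-1.42000e-01  7.28000e-01 -6.70000e-01  5.62527e+02]
 [ 1.20000e-02 -6.76000e-01 -7.37000e-01  7.27827e+02]
 [ 0.00000e+00  0.00000e+00  0.00000e+00  1.00000e+00]]
top [445.0, 445.0, 320.9, 200.6]
[[-2.500000e-02 -9.860000e-01  1.660000e-01  4.429190e+02]
 [-9.990000e-01  3.000000e-02  2.200000e-02  2.242300e+01]
 [-2.700000e-02 -1.650000e-01 -9.860000e-01  1.210244e+03]
 [ 0.000000e+00  0.000000e+00  0.000000e+00  1.000000e+00]]
{'time_s': np.float64(0.1), 'joint_pos': array([-1.231,  0.221,  1.528, -0.   ,  1.395, -0.126]), 'dq': array([ 0.   , -0.003, -0.   ,  0.   , -0.002, -0.001]), 'effort': array([ 1.0000e-03, -4.9824e+01, -3.9055e+01, -0.0000e+00,  6.0000e-03,
       -0.0000e+00]), 'position': array([ 280.507, -557.935,  244.294]), 'orientation': array([-3.055, -0.725,  0.   ]), 'wrist_force': array([ 0.093, -0.055,  0.722]), 'wrist_torque': array([ 0.009, -0.042,  0.038]), 'grip_force': np.float64(0.0), 'finger_gap': np.float64(1.003)} 14.0
```

View pics/scene0.png

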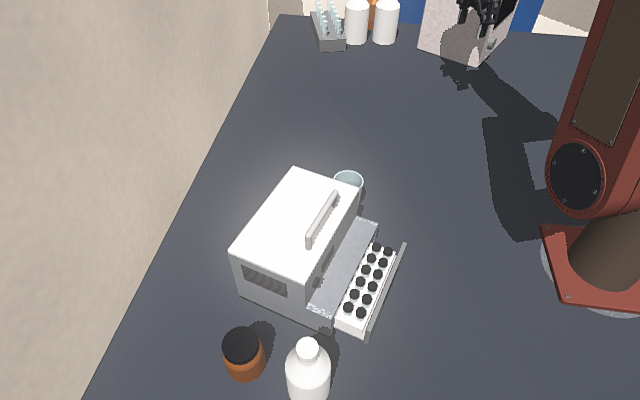

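View pics/top0.png

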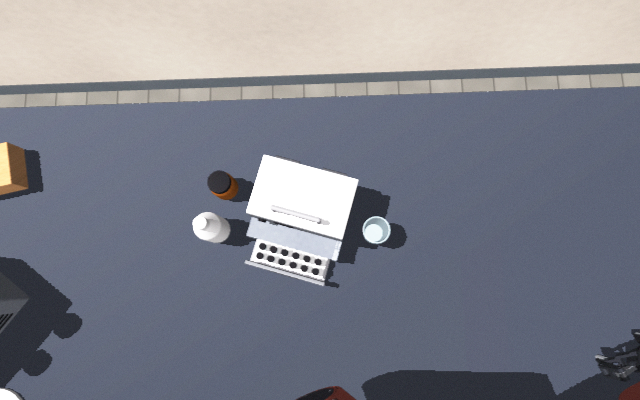

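```bash
python3 - <<'E'
import cv2
a=cv2.imread("pics/top0.png")[140:300,190:410]; cv2.imwrite("pics/topc.png",cv2.resize(a,(792,576),interpolation=cv2.INTER_CUBIC))
b=cv2.imread("pics/scene0.png")[155:355,215:425]; cv2.imwrite("pics/scenec.png",cv2.resize(b,(630,600),interpolation=cv2.INTER_CUBIC))
E
```

```text
(no output)
```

View pics/topc.png

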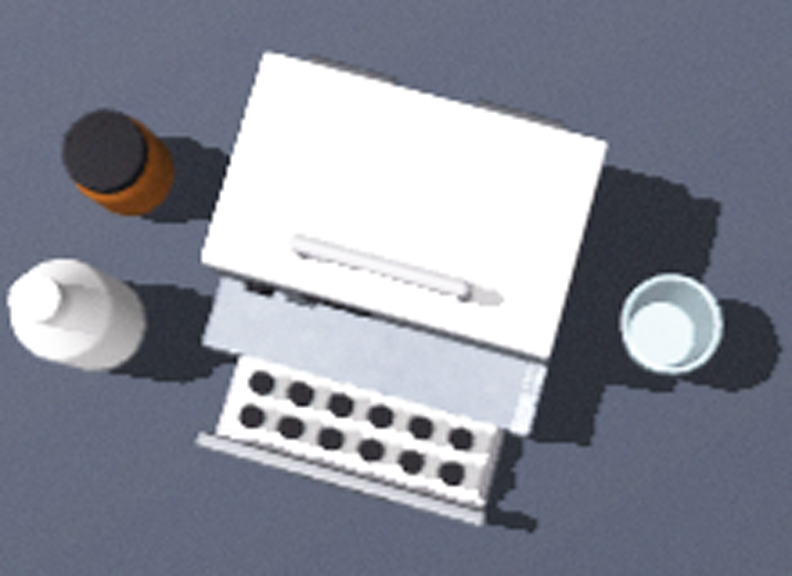

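View pics/scenec.png

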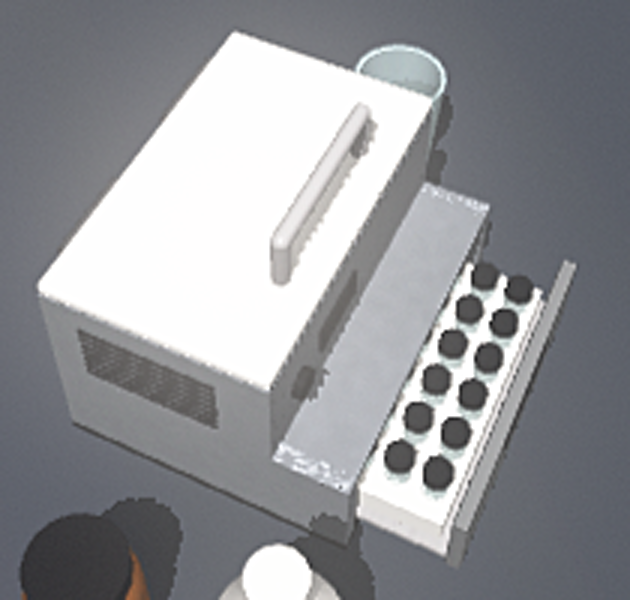

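```bash
cat > fit.py <<'E'
import numpy as np
from scipy.optimize import least_squares
from rig import env
T,S=env.get_calibration("top"),env.get_calibration("scene")
def proj(c,P):
    M=np.linalg.inv(c["pose"]); q=M[:3,:3]@P+M[:3,3]
    return np.array([c["cx"]+c["fx"]*q[0]/q[2],c["cy"]+c["fy"]*q[1]/q[2]])
t=lambda u,v:np.array([190+u/3.6-.36,140+v/3.6-.36]); s=lambda u,v:np.array([215+u/3-.33,155+v/3-.33])
D='d'
obs=[(T,t(266,52),(100,120,160)),(T,t(606,143),(100,-120,160)),(T,t(203,258),(-50,120,160)),(T,t(549,352),(-50,-120,160)),
(T,t(203,345),(-100,120,75)),(T,t(530,436),(-100,-120,75)),
(T,t(197,442),(D,106,65)),(T,t(483,524),(D,-106,65)),
(S,s(235,32),(100,-120,160)),(S,s(40,290),(100,120,160)),(S,s(270,388),(-50,120,160)),(S,s(433,103),(-50,-120,160)),
(S,s(350,490),(-100,120,75)),(S,s(490,205),(-100,-120,75)),(S,s(577,266),(D,-106,65))]
def W(p,P):
    X=-100-p[3] if P[0]==D else P[0]
    c,n=np.cos(p[2]),np.sin(p[2]); return np.array([p[0]+c*X-n*P[1],p[1]+n*X+c*P[1],P[2]])
def res(p): return np.concatenate([(proj(c,W(p,P))-o) for c,o,P in obs])
r=least_squares(res,[600,50,-.2,60],loss='soft_l1',x_scale=[100,100,.1,50])
p=r.x
if __name__=="__main__":
    print(np.round(p,3)); print(np.round(res(p).reshape(-1,2),1).tolist())
    for n,P in dict(hinge=(100,0,150),handle=(-25,0,195),front=(D,0,37),hl=(-25,55,195),hr=(-25,-55,195)).items():
        w=W(p,P); print(n,np.round(w,1), np.round((proj(T,w)-[189.64,139.64])*3.6), np.round((proj(S,w)-[214.67,154.67])*3))
E
python3 fit.py
```

```text
[ 6.08783e+02  9.83800e+01 -2.96000e-01  6.73750e+01]
[[-0.3, 0.0], [0.4, -0.1], [-0.8, 1.4], [0.0, 1.9], [-0.1, 0.5], [-0.5, 0.4], [-0.1, 0.6], [0.2, 0.5], [-1.0, -0.3], [-2.0, -1.0], [-0.4, -0.6], [0.2, -1.5], [-0.2, 2.1], [0.2, 0.3], [-0.6, -1.1]]
hinge [704.4  69.2 150. ] [436. 101.] [144. 157.]
handle [584.9 105.7 195. ] [379. 267.] [322. 175.]
front [448.7 147.2  37. ] [343. 485.] [519. 408.]
hl [600.9 158.3 195. ] [297. 245.] [280. 243.]
hr [568.8  53.1 195. ] [462. 290.] [361. 114.]
```

Emit:
apply_moves([
  {"twist": 0.1,"fingers": 0,"tx": -10},
  {"twist": 0.14,"fingers": 0},
  {"twist": 0.14},
  {"twist": 0.14},
  {"twist": 0.14},
  {"twist": 0.1},
  {"tx": -20,"ty": -20},
  {"tx": -20,"ty": -40},
  {"tx": -20,"ty": -40},
  {"tx": -10,"ty": -40},
  {"ty": -40},
  {"ty": -40},
  {"ty": -40},
  {"ty": -40},
  {"ty": -40},
  {"ty": -40},
  {"ty": -40},
  {"ty": -40},
  {"ty": -40},
  {},
], newtons=30)

```text
validation failed for argument at $.pl...
```

```bash
cat > st.py <<'E'
import numpy as np
from rig import env
from fit import p
from scipy.spatial.transform import Rotation as R
def st():
    s=env.sense(); d=np.array(s["position"][:2])-p[:2]; c,n=np.cos(p[2]),np.sin(p[2])
    M=R.from_rotvec(s["orientation"]).as_matrix()
    f=s["wrist_force"]
    print("t",round(s["time_s"],2),"chiller-frame tcp",np.round([c*d[0]+n*d[1],-n*d[0]+c*d[1],s["position"][2]],1),"toolx yaw err",round(np.arctan2(M[1,0],M[0,0])-p[2],3),"z",np.round(M[:,2],3),"F_c",np.round([c*f[0]+n*f[1],-n*f[0]+c*f[1],f[2]],1),"gap",round(s["finger_gap"],3),"grip",round(s["grip_force"],1),"q",np.round(s["joint_pos"],2))
if __name__=="__main__": st()
E
python3 st.py
```

```text
t 0.1 chiller-frame tcp [-122.4 -723.6  244.3] toolx yaw err 0.762 z [-0.001  0.002 -1.   ] F_c [ 0.1 -0.   0.7] gap 1.003 grip 0.0 q [-1.23  0.22  1.53 -0.    1.39 -0.13]
```

Emit:
apply_moves([
  {"tx": -10,"ty": 0,"tz": 0,"twist": 0.1,"fingers": 0},
  {"tx": 0,"ty": 0,"tz": 0,"twist": 0.14,"fingers": 0},
  {"tx": 0,"ty": 0,"tz": 0,"twist": 0.14,"fingers": 0},
  {"tx": 0,"ty": 0,"tz": 0,"twist": 0.14,"fingers": 0},
  {"tx": 0,"ty": 0,"tz": 0,"twist": 0.14,"fingers": 0},
  {"tx": 0,"ty": 0,"tz": 0,"twist": 0.1,"fingers": 0},
  {"tx": -20,"ty": -20,"tz": 0,"twist": 0,"fingers": 0},
  {"tx": -20,"ty": -40,"tz": 0,"twist": 0,"fingers": 0},
  {"tx": -20,"ty": -40,"tz": 0,"twist": 0,"fingers": 0},
  {"tx": -10,"ty": -40,"tz": 0,"twist": 0,"fingers": 0},
  {"tx": 0,"ty": -40,"tz": 0,"twist": 0,"fingers": 0},
  {"tx": 0,"ty": -40,"tz": 0,"twist": 0,"fingers": 0},
  {"tx": 0,"ty": -40,"tz": 0,"twist": 0,"fingers": 0},
  {"tx": 0,"ty": -40,"tz": 0,"twist": 0,"fingers": 0},
  {"tx": 0,"ty": -40,"tz": 0,"twist": 0,"fingers": 0},
  {"tx": 0,"ty": -40,"tz": 0,"twist": 0,"fingers": 0},
  {"tx": 0,"ty": -40,"tz": 0,"twist": 0,"fingers": 0},
  {"tx": 0,"ty": -40,"tz": 0,"twist": 0,"fingers": 0},
  {"tx": 0,"ty": -40,"tz": 0,"twist": 0,"fingers": 0},
  {"tx": 0,"ty": 0,"tz": 0,"twist": 0,"fingers": 0},
], newtons=30)

```text
time_s: 2.1
position: [350.2, -60.0, 245.1]
orientation: [-3.107, 0.449, 0.0]
wrist_force: [-0.3, -0.2, 0.4]
finger_gap: 0.006
grip_force: 0.0
```

```bash
python3 st.py
```

```text
t 2.1 chiller-frame tcp [-201.1 -226.9  245.1] toolx yaw err 0.009 z [ 0.     0.002 -1.   ] F_c [-0.2 -0.3  0.4] gap 0.006 grip 0.0 q [-0.39 -0.49  2.16  0.    1.47  1.46]
```

Emit:
apply_moves([
  {"tx": -5,"ty": -40,"tz": 0,"twist": 0.009,"fingers": 0},
  {"tx": 0,"ty": -40,"tz": 0,"twist": 0,"fingers": 0},
  {"tx": 0,"ty": -40,"tz": 0,"twist": 0,"fingers": 0},
  {"tx": 0,"ty": -40,"tz": 20,"twist": 0,"fingers": 0},
  {"tx": 0,"ty": -40,"tz": 30,"twist": 0,"fingers": 0},
  {"tx": 0,"ty": -27,"tz": 30,"twist": 0,"fingers": 0},
  {"tx": 0,"ty": 0,"tz": 30,"twist": 0,"fingers": 0},
  {"tx": 0,"ty": 0,"tz": 30,"twist": 0,"fingers": 0},
  {"tx": 0,"ty": 0,"tz": 30,"twist": 0,"fingers": 0},
  {"tx": 0,"ty": 0,"tz": 20,"twist": 0,"fingers": 0},
  {"tx": 0,"ty": 0,"tz": 5,"twist": 0,"fingers": 0},
  {"tx": 0,"ty": 0,"tz": 0,"twist": 0,"fingers": 0},
])

```text
time_s: 3.3
position: [411.9, 153.3, 49.6]
orientation: [3.104, -0.475, -0.003]
wrist_force: [-0.8, 0.8, 0.2]
finger_gap: -0.001
grip_force: 0.0
```

```bash
python3 st.py
```

```text
t 3.3 chiller-frame tcp [-204.4   -4.9   49.6] toolx yaw err -0.008 z [-0.002 -0.001 -1.   ] F_c [-1.   0.6  0.2] gap -0.001 grip 0.0 q [ 0.18  0.03  2.15 -0.    0.97  2.05]
```

Emit:
apply_moves([
  {"tx": 5,"ty": 0,"tz": 0,"twist": 0,"fingers": 0},
  {"tx": 5,"ty": 0,"tz": 0,"twist": 0,"fingers": 0},
  {"tx": 4,"ty": 0,"tz": 0,"twist": 0,"fingers": 0},
  {"tx": 4,"ty": 0,"tz": 0,"twist": 0,"fingers": 0},
  {"tx": 4,"ty": 0,"tz": 0,"twist": 0,"fingers": 0},
  {"tx": 4,"ty": 0,"tz": 0,"twist": 0,"fingers": 0},
  {"tx": 4,"ty": 0,"tz": 0,"twist": 0,"fingers": 0},
  {"tx": 4,"ty": 0,"tz": 0,"twist": 0,"fingers": 0},
  {"tx": 4,"ty": 0,"tz": 0,"twist": 0,"fingers": 0},
  {"tx": 4,"ty": 0,"tz": 0,"twist": 0,"fingers": 0},
  {"tx": 4,"ty": 0,"tz": 0,"twist": 0,"fingers": 0},
  {"tx": 4,"ty": 0,"tz": 0,"twist": 0,"fingers": 0},
  {"tx": 4,"ty": 0,"tz": 0,"twist": 0,"fingers": 0},
  {"tx": 4,"ty": 0,"tz": 0,"twist": 0,"fingers": 0},
  {"tx": 4,"ty": 0,"tz": 0,"twist": 0,"fingers": 0},
  {"tx": 4,"ty": 0,"tz": 0,"twist": 0,"fingers": 0},
  {"tx": 4,"ty": 0,"tz": 0,"twist": 0,"fingers": 0},
  {"tx": 3,"ty": 0,"tz": 0,"twist": 0,"fingers": 0},
  {"tx": 2,"ty": 0,"tz": 0,"twist": 0,"fingers": 0},
])

```text
time_s: 5.2
position: [484.3, 131.6, 50.3]
orientation: [3.105, -0.475, 0.0]
wrist_force: [-1.5, 0.8, 0.7]
finger_gap: -0.002
grip_force: 1.1
```

```bash
python3 st.py
```

```text
t 5.2 chiller-frame tcp [-128.8   -4.6   50.3] toolx yaw err -0.007 z [-0. -0. -1.] F_c [-1.7  0.3  0.7] gap -0.002 grip 1.1 q [ 0.11  0.17  1.99 -0.    0.98  1.98]
```

Emit:
apply_moves([
  {"tx": 2,"ty": 0,"tz": 0,"twist": 0,"fingers": 0},
  {"tx": 2,"ty": 0,"tz": 0,"twist": 0,"fingers": 0},
  {"tx": 2,"ty": 0,"tz": 0,"twist": 0,"fingers": 0},
  {"tx": 2,"ty": 0,"tz": 0,"twist": 0,"fingers": 0},
  {"tx": 1,"ty": 0,"tz": 0,"twist": 0,"fingers": 0},
  {"tx": 1,"ty": 0,"tz": 0,"twist": 0,"fingers": 0},
  {"tx": 1,"ty": 0,"tz": 0,"twist": 0,"fingers": 0},
  {"tx": 1,"ty": 0,"tz": 0,"twist": 0,"fingers": 0},
  {"tx": 1,"ty": 0,"tz": 0,"twist": 0,"fingers": 0},
])

```text
time_s: 6.1
position: [496.4, 127.8, 50.3]
orientation: [3.106, -0.474, -0.0]
wrist_force: [-1.7, 0.9, 0.1]
finger_gap: 0.002
grip_force: 1.0
```

```bash
python3 st.py
```

```text
t 6.1 chiller-frame tcp [-116.    -4.6   50.3] toolx yaw err -0.007 z [-0. -0. -1.] F_c [-1.8  0.3  0.1] gap 0.002 grip 1.0 q [ 0.1   0.19  1.96 -0.    0.99  1.97]
```

Emit:
apply_moves([
  {"tx": 1,"ty": 0,"tz": 0,"twist": 0,"fingers": 0},
  {"tx": 1,"ty": 0,"tz": 0,"twist": 0,"fingers": 0},
  {"tx": 1,"ty": 0,"tz": 0,"twist": 0,"fingers": 0},
  {"tx": 1,"ty": 0,"tz": 0,"twist": 0,"fingers": 0},
])

```text
time_s: 6.5
position: [500.3, 126.6, 50.3]
orientation: [-3.106, 0.474, -0.0]
wrist_force: [-1.5, 0.8, -0.8]
finger_gap: 0.004
grip_force: 1.0
```

Emit:
apply_moves([
  {"tx": 1,"ty": 0,"tz": 0,"twist": 0,"fingers": 0},
  {"tx": 1,"ty": 0,"tz": 0,"twist": 0,"fingers": 0},
])

```text
time_s: 6.7
position: [502.2, 126.0, 50.3]
orientation: [-3.106, 0.474, 0.0]
wrist_force: [-1.7, 2.0, -0.0]
finger_gap: 0.003
grip_force: 1.0
```

Emit:
apply_moves([
  {"tx": 1,"ty": 0,"tz": 0,"twist": 0,"fingers": 0},
  {"tx": 1,"ty": 0,"tz": 0,"twist": 0,"fingers": 0},
])

```text
time_s: 6.9
position: [502.3, 126.0, 50.3]
orientation: [-3.105, 0.474, 0.007]
wrist_force: [-12.6, 4.8, 11.5]
finger_gap: 0.001
grip_force: 6.6
```

Emit:
apply_moves([
  {"tx": 1,"ty": 0,"tz": 0,"twist": 0,"fingers": 0},
  {"tx": 1,"ty": 0,"tz": 0,"twist": 0,"fingers": 0},
])

```text
time_s: 7.1
position: [502.3, 126.0, 50.2]
orientation: [-3.106, 0.474, 0.014]
wrist_force: [-21.9, 6.3, 19.8]
finger_gap: 0.003
grip_force: 10.6
```

Emit:
apply_moves([
  {"tx": -5,"ty": 0,"tz": 0,"twist": 0,"fingers": 0},
  {"tx": -15,"ty": 0,"tz": 0,"twist": 0,"fingers": 0},
  {"tx": -20,"ty": 0,"tz": -10,"twist": 0,"fingers": 0},
  {"tx": 0,"ty": 0,"tz": -30,"twist": 0,"fingers": 0},
  {"tx": 0,"ty": 0,"tz": -40,"twist": 0,"fingers": 0},
  {"tx": 0,"ty": 0,"tz": -40,"twist": -0.14,"fingers": 60},
  {"tx": 0,"ty": 0,"tz": -40,"twist": -0.14,"fingers": 60},
  {"tx": 0,"ty": 0,"tz": -30,"twist": -0.14,"fingers": 60},
  {"tx": 0,"ty": 0,"tz": -10,"twist": -0.14,"fingers": 60},
  {"tx": 0,"ty": 0,"tz": 0,"twist": -0.14,"fingers": 60},
  {"tx": 0,"ty": 0,"tz": 0,"twist": -0.14,"fingers": 60},
  {"tx": 0,"ty": 0,"tz": 0,"twist": -0.14,"fingers": 60},
  {"tx": 0,"ty": 0,"tz": 0,"twist": -0.14,"fingers": 60},
  {"tx": 0,"ty": 0,"tz": 0,"twist": -0.14,"fingers": 60},
  {"tx": 0,"ty": 0,"tz": 0,"twist": -0.14,"fingers": 60},
  {"tx": 0,"ty": 0,"tz": 0,"twist": -0.14,"fingers": 60},
  {"tx": 0,"ty": 0,"tz": 0,"twist": -0.04,"fingers": 60},
  {"tx": 0,"ty": 0,"tz": 0,"twist": 0,"fingers": 60},
])

```text
time_s: 8.9
position: [468.4, 136.5, 250.7]
orientation: [2.522, 1.871, 0.002]
wrist_force: [-1.0, 0.2, 0.6]
finger_gap: 0.702
grip_force: 0.0
```

```bash
python3 st.py && python3 - <<'E'
from rig import env
import cv2
f=env.grab_frame("top"); cv2.imwrite("pics/top1.png",cv2.resize(f[120:320,190:440,::-1],(750,600),interpolation=cv2.INTER_CUBIC))
E
```

```text
t 8.9 chiller-frame tcp [-145.4   -4.6  250.7] toolx yaw err 1.573 z [ 0.002 -0.    -1.   ] F_c [-1.  -0.1  0.6] gap 0.702 grip 0.0 q [ 0.12 -0.12  1.87 -0.    1.39  0.42]
```

View pics/top1.png

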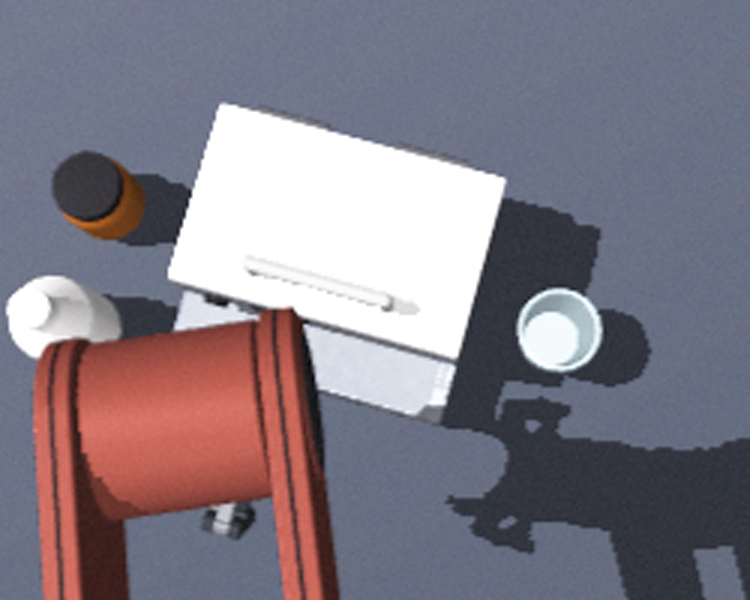

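Emit:
apply_moves([
  {"tx": 5,"ty": 20,"tz": 0,"twist": 0,"fingers": 60},
  {"tx": 0,"ty": 30,"tz": 0,"twist": 0,"fingers": 60},
  {"tx": 0,"ty": 30,"tz": 0,"twist": 0,"fingers": 60},
  {"tx": 0,"ty": 30,"tz": 0,"twist": 0,"fingers": 60},
  {"tx": 0,"ty": 10,"tz": 5,"twist": 0,"fingers": 60},
  {"tx": 0,"ty": 0,"tz": 10,"twist": 0,"fingers": 60},
  {"tx": 0,"ty": 0,"tz": 15,"twist": 0,"fingers": 60},
  {"tx": 0,"ty": 0,"tz": 15,"twist": 0,"fingers": 60},
  {"tx": 0,"ty": 0,"tz": 10,"twist": 0,"fingers": 60},
  {"tx": 0,"ty": 0,"tz": 3,"twist": 0,"fingers": 60},
  {"tx": 0,"ty": 0,"tz": 0,"twist": 0,"fingers": 60},
  {"tx": 0,"ty": 0,"tz": 0,"twist": 0,"fingers": 60},
])

```text
time_s: 10.15
position: [584.3, 107.0, 192.9]
orientation: [2.522, 1.872, 0.001]
wrist_force: [1.1, -0.3, 0.2]
finger_gap: 0.703
grip_force: 0.0
```

```bash
python3 st.py && python3 - <<'E'
from rig import env
import cv2
f=env.grab_frame("wrist"); g=env.grab_frame("scene")
cv2.imwrite("pics/w1.png",f[:,:,::-1])
cv2.imwrite("pics/s1.png",cv2.resize(g[100:300,200:420,::-1],(660,600),interpolation=cv2.INTER_CUBIC))
E
```

```text
t 10.15 chiller-frame tcp [-25.9   1.1 192.9] toolx yaw err 1.573 z [ 0.001  0.    -1.   ] F_c [1.1 0.1 0.2] gap 0.703 grip 0.0 q [0.05 0.19 1.66 0.   1.29 0.34]
```

View pics/s1.png

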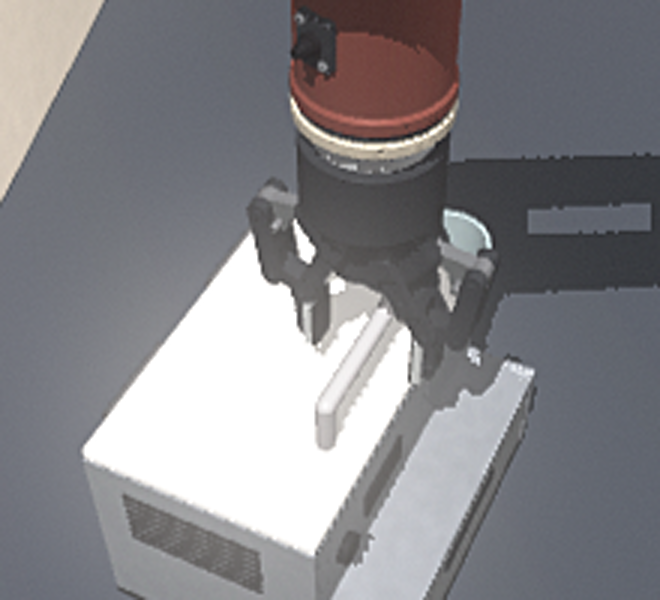

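View pics/w1.png

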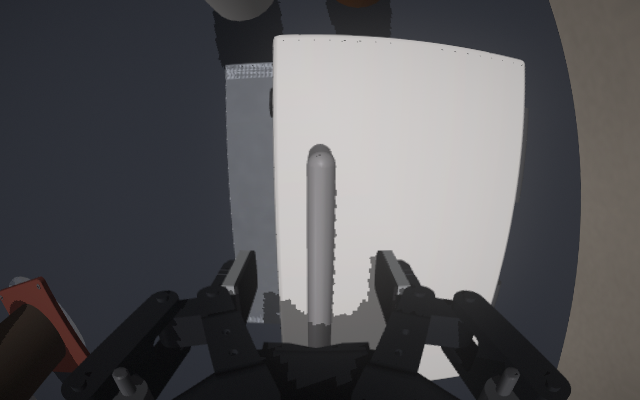

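Emit:
apply_moves([
  {"tx": 0,"ty": 0,"tz": 2,"twist": 0,"fingers": 40},
  {"tx": 0,"ty": 0,"tz": 0,"twist": 0,"fingers": 25},
  {"tx": 0,"ty": 0,"tz": 0,"twist": 0,"fingers": 0},
  {"tx": 0,"ty": 0,"tz": 0,"twist": 0,"fingers": 0},
  {"tx": 0,"ty": 0,"tz": 0,"twist": 0,"fingers": 0},
  {"tx": 0,"ty": 0,"tz": 0,"twist": 0,"fingers": 0},
  {"tx": 0,"ty": 0,"tz": 0,"twist": 0,"fingers": 0},
], newtons=40)

```text
time_s: 10.95
position: [586.0, 106.2, 190.7]
orientation: [2.521, 1.869, 0.005]
wrist_force: [7.2, -1.7, -3.7]
finger_gap: 0.124
grip_force: 39.2
```

```bash
python3 st.py && python3 - <<'E'
import numpy as np
a=np.radians(np.arange(0,46,3)); x=-125*np.cos(a)+45*np.sin(a); z=125*np.sin(a)+45*np.cos(a)
print([tuple(v) for v in np.round(np.c_[np.diff(x),np.diff(z)],1)], x[-1]-x[0], z[-1]-z[0])
E
```

```text
t 10.95 chiller-frame tcp [-24.    0.8 190.7] toolx yaw err 1.573 z [ 0.005 -0.001 -1.   ] F_c [ 7.4  0.5 -3.7] gap 0.124 grip 39.2 q [ 0.05  0.19  1.67 -0.    1.28  0.34]
[(np.float64(2.5), np.float64(6.5)), (np.float64(2.9), np.float64(6.3)), (np.float64(3.2), np.float64(6.2)), (np.float64(3.5), np.float64(6.0)), (np.float64(3.8), np.float64(5.8)), (np.float64(4.1), np.float64(5.6)), (np.float64(4.4), np.float64(5.4)), (np.float64(4.7), np.float64(5.1)), (np.float64(4.9), np.float64(4.9)), (np.float64(5.2), np.float64(4.6)), (np.float64(5.4), np.float64(4.3)), (np.float64(5.6), np.float64(4.1)), (np.float64(5.9), np.float64(3.8)), (np.float64(6.0), np.float64(3.4)), (np.float64(6.2), np.float64(3.1))] 68.4314575050762 75.20815280171307
```

Emit:
apply_moves([
  {"tx": 0,"ty": 1.2,"tz": -3.2,"twist": 0,"fingers": 0},
  {"tx": 0,"ty": 1.3,"tz": -3.3,"twist": 0,"fingers": 0},
  {"tx": 0,"ty": 2.9,"tz": -6.3,"twist": 0,"fingers": 0},
  {"tx": 0,"ty": 3.2,"tz": -6.2,"twist": 0,"fingers": 0},
  {"tx": 0,"ty": 3.5,"tz": -6.0,"twist": 0,"fingers": 0},
  {"tx": 0,"ty": 3.8,"tz": -5.8,"twist": 0,"fingers": 0},
  {"tx": 0,"ty": 4.1,"tz": -5.6,"twist": 0,"fingers": 0},
  {"tx": 0,"ty": 4.4,"tz": -5.4,"twist": 0,"fingers": 0},
])

```text
time_s: 11.75
position: [607.0, 99.7, 231.3]
orientation: [-2.522, -1.871, 0.003]
wrist_force: [2.6, 0.8, -9.1]
finger_gap: 0.121
grip_force: 38.8
```

```bash
python3 st.py
```

```text
t 11.75 chiller-frame tcp [ -2.1   0.8 231.3] toolx yaw err 1.573 z [-0.002  0.    -1.   ] F_c [ 2.3  1.5 -9.1] gap 0.121 grip 38.8 q [0.03 0.21 1.57 0.   1.37 0.33]
```

Emit:
apply_moves([
  {"tx": 0,"ty": 4.7,"tz": -5.1,"twist": 0,"fingers": 0},
  {"tx": 0,"ty": 4.9,"tz": -4.9,"twist": 0,"fingers": 0},
  {"tx": 0,"ty": 5.2,"tz": -4.6,"twist": 0,"fingers": 0},
  {"tx": 0,"ty": 5.4,"tz": -4.3,"twist": 0,"fingers": 0},
  {"tx": 0,"ty": 5.6,"tz": -4.1,"twist": 0,"fingers": 0},
  {"tx": 0,"ty": 5.9,"tz": -3.8,"twist": 0,"fingers": 0},
  {"tx": 0,"ty": 6.0,"tz": -3.4,"twist": 0,"fingers": 0},
  {"tx": 0,"ty": 3.1,"tz": -1.6,"twist": 0,"fingers": 0},
  {"tx": 0,"ty": 3.1,"tz": -1.5,"twist": 0,"fingers": 0},
  {"tx": 0,"ty": 0,"tz": 0,"twist": 0,"fingers": 0},
  {"tx": 0,"ty": 0,"tz": 0,"twist": 0,"fingers": 0},
  {"tx": 0,"ty": 0,"tz": 0,"twist": 0,"fingers": 0},
])

```text
time_s: 12.95
position: [649.2, 86.8, 268.8]
orientation: [2.522, 1.872, 0.0]
wrist_force: [-8.5, 0.8, 6.1]
finger_gap: 0.122
grip_force: 39.5
```

```bash
python3 st.py && python3 - <<'E'
from rig import env
import cv2
g=env.grab_frame("scene")
cv2.imwrite("pics/s2.png",cv2.resize(g[100:300,200:420,::-1],(660,600),interpolation=cv2.INTER_CUBIC))
E
```

```text
t 12.95 chiller-frame tcp [ 42.    0.7 268.8] toolx yaw err 1.573 z [ 0.001 -0.    -1.   ] F_c [-8.4 -1.7  6.1] gap 0.122 grip 39.5 q [ 0.01  0.28  1.41 -0.    1.45  0.31]
```

View pics/s2.png

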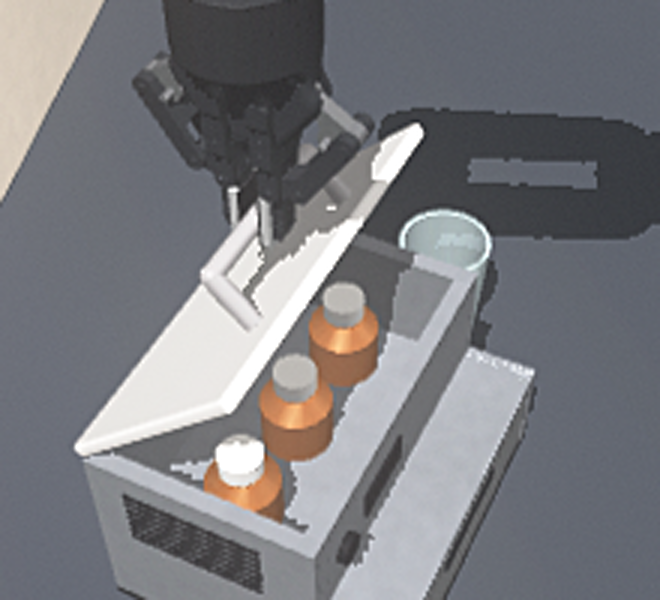

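```bash
python3 - <<'E'
from fit import *
for a in (40,43,45,47,50):
    r=np.radians(a); o=[]
    for y in (120,-120):
        for h in(10,0):
            o.append(np.round((proj(S,W(p,(100-150*np.cos(r)+h*np.sin(r),y,150+150*np.sin(r)+h*np.cos(r))))-[199.67,99.67])*3))
    print(a,np.array(o).tolist())
E
python3 st.py
```

```text
40 [[234.0, 418.0], [246.0, 432.0], [428.0, 134.0], [437.0, 147.0]]
43 [[223.0, 407.0], [236.0, 421.0], [420.0, 125.0], [429.0, 137.0]]
45 [[215.0, 400.0], [229.0, 414.0], [414.0, 118.0], [424.0, 131.0]]
47 [[208.0, 392.0], [222.0, 406.0], [408.0, 112.0], [419.0, 124.0]]
50 [[196.0, 382.0], [211.0, 396.0], [399.0, 103.0], [410.0, 115.0]]
t 13.0 chiller-frame tcp [ 42.    0.7 268.8] toolx yaw err 1.573 z [ 0.001 -0.    -1.   ] F_c [-8.  -3.5  6.4] gap 0.119 grip 39.5 q [ 0.01  0.28  1.41 -0.    1.45  0.31]
```

```bash
python3 - <<'E'
import cv2
a=cv2.imread("pics/s2.png"); l=cv2.resize(a[350:450,170:290],(480,400),interpolation=cv2.INTER_CUBIC); r=cv2.resize(a[100:200,350:430],(320,400),interpolation=cv2.INTER_CUBIC)
cv2.imwrite("pics/s2c.png",cv2.hconcat([l,r]))
E
```

```text
(no output)
```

View pics/s2c.png

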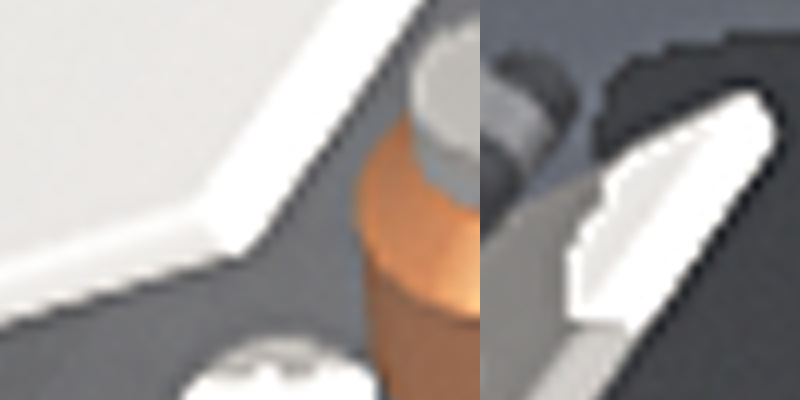

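```bash
python3 -c "
from rig import env
print(env.hand_in())"
```

```text
the job is handed in; nothing more can be done
None
```

I pushed the drawer fully home gently with the hood down. I then lifted the hood to about 45° (about 44.5° from the camera, 45.3° from the arm's travel) and handed the job in with the gripper still holding the bar at 40 N. The arm did not go near the bottle, jar or beaker.

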